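# Block the infrared beam through the enclosure's access window

## Task

The alignment beam is to be used alone, so block the infrared one: reach down through the yellow-edged access window in the lid of the laser enclosure and press the red shutter lever gently all the way down to its stop with the fingertips, then withdraw. Do not touch the enclosure or its window frame on the way in or out. Leave the blue shutter lever up, and leave the lens tube, the driver and the mounted mirror standing or lying where they are.

Things in the scene. Friction and masses are not known exactly. Their poses are not given: they have to be found in the camera images.
- enclosure: Fixed laser enclosure, box 280 (its x) x 440 (y) x 145 mm (z): amber clear walls, black on the robot's side (-x). Origin: centre of its underside, on the table. Its black lid (5 mm thick, top face 145 mm above the table) has one central window, 90 mm along x by 200 mm along y, with a yellow trim 5 mm wide standing 2 mm above the lid. The shutters inside share its yaw.
- window (a point): Centre of the window opening, level with the lid's top face (145 mm above the table). The opening reaches 45 mm to either side along the enclosure's x and 100 mm along its y.
- red_shutter: Infrared beam's shutter, fixed under the window: lever on a grey upright plate on a post. Origin on the table under the lever's pivot (112 mm up, axis along x). The lever reaches to +y, its red paddle's middle 48 mm from the pivot; nothing stands under the paddle. Plate: x 16 to 24, y -22 to 22, top 125 mm up. Red and blue may be in either place, their paddles about 110 mm apart along y.
- red_lever (a joint): Red lever's angle, rad: 0 = fully up (paddle 0.36 rad above level), grows as it is pressed down, 0.46 = stop, fully down (0.10 rad below level; its blade then covers the beam aperture). It starts near the top. Stiff pivot, no spring: pressing the paddle takes about 3 N until the stop, and the lever stays where it is left.
- red_paddle (a point): Middle of the upper face of the red paddle (22 mm along the shutter's x, 28 mm along its y, 5 mm thick). It is 132 mm above the table with the lever fully up and 111 mm at the stop, and moves about 4 mm outward (+y) on the way down.
- blue_paddle (a point): Middle of the upper face of the blue paddle of the other shutter, same shape and size.
- blue_lever (a joint): Angle of the blue lever, as for the red one; it starts near 0 (up) and is to stay up.
- lens_tube: Loose black lens tube with a white cap, 31 mm diameter, 26 mm high, standing on the lid beyond the window's end on the enclosure's +y side. Origin: centre of its underside.
- driver: Loose driver with an orange handle, about 150 mm long, lying on the lid beyond the window's end on the enclosure's -y side. Its x axis runs along the shaft.
- mirror: Loose mirror mount on a steel pedestal, 94 mm high, foot 32 mm diameter, standing on the table outside the enclosure, beyond its -y end. Origin: centre of its underside.

How it is judged:
By the outcome, as a careful person would: the job done as asked, in the order asked, and still so for the second after the job is handed in, with the robot touching nothing.
It also fails if it takes over 35 s, if anything falls off the work surface, if the arm or the gripper's body presses on something with over 40 N, if the wrist force passes 120 N, or if a joint passes its speed limit or range.

## Robot

A 6-joint arm with a two-finger parallel gripper is mounted at the origin on the work surface. World frame = base frame: x ahead of the robot, y to its left, z up, the work surface at z = 0. Lengths are in m, angles in rad, forces in N, time in s.
With the tool pointing down it reaches from about 0.375 to 0.9 m from the base axis. Payload 3.1 kg.
Tool frame: the origin (TCP) lies midway between the tips of the shut fingers; the grasp point (between the pads) lies 19 mm behind it; z points along the fingers, y is the line along which they close (so a half turn about z gives the same grasp; the last joint's range is limited). The gripper opens to 87 mm and grips with 3 to 60 N. Pads are 19 mm wide; open, the fingers measure 117 mm over their backs; the gripper's body (75 mm by 190 mm) begins 51 mm behind the grasp point.
Start: joints at [-1.446, 0.527, 1.433, -0, 1.181, -0.178], TCP at [0.187, -0.596, 0.223] pointing down, gripper open.
Joint ranges: [-3.08, 3.08], [-0.75, 2.2], [0.22, 2.44], [-1.43, 4.57], [0, 2.65], [-2.85, 2.85]. Speed limits (rad/s): [2.79, 2.79, 3.14, 3.14, 3.14, 3.14].

## Interface

Orientations are given as a unit quaternion [x, y, z, w].
In Python, from rig import get_obs, cams, job gives the robot as it stands.
- The arm moves only by the tool servo_tool, never from a script. Its argument "moves" is text: rows parted by semicolons, each of 5 numbers parted by spaces: the shift along the tool's x, y, z in m, then the turn about the tool's z in degrees, then the finger opening in m, from 0 to 0.087. In form: dx dy dz spin claw; .... A call has 1 to 10 rows; each row is the pose to reach, as a shift and turn from the pose commanded when the call began, along the tool's axes at that moment; what a row does not reach only later rows make up. A row lasts 1/12 s, in which the tool goes at most 41.7 mm and 7.16 degrees, less where a joint would pass 70% of its speed; a pose out of reach is approached as far as the arm can. A call with a gripper value outside its range is refused whole. The fingers move at their own pace and stop on an object; "grip_force" is the grip in N (left out, the last holds). Time passes only in rows, so rows that repeat a pose let the fingers close. It gives the time, the measured TCP pose, the force, the opening and the grip force at its end, in the units of the state.
- get_obs(): the state, without advancing time (a new reading comes with each control period).
- cams.camera(name): name is "side" or "top" or "wrist"; returns the picture (400x640x3 uint8, blue, green, red); there is no depth.
- cams.camera_model(name): a dict with "fx", "fy", "cx", "cy" (pixels), "dist" ([k1, k2, p1, p2, k3] as OpenCV has them; the pictures are not rectified), "R" (3x3) and "t" (3): a world point X has camera coordinates R X + t. Camera axes: x right, y down, z forward; pixel columns grow to the right and rows downward; lengths in m; the calibration is good to about 2 mm. A picture is of the moment at which its call begins: read the wrist's pose just before it. camera_model takes no time and is no camera call; for the wrist camera it gives the pose at the moment of the call.
- job.hand_in(): hands the job in; it is judged then, once.
The state is a dict: "time": time; "q": joint angles; "joint_velocities": joint speeds; "joint_torque": joint torques, N m; "position": TCP position; "tool_rot": TCP orientation; "ft_force": force on the tool from outside, world axes, zero at the start; "moment": the same for the moment, N m; "grip_width": finger opening in m; "grip_force": force on a finger pad.
Only numpy, scipy, OpenCV 4.12 (cv2) and the standard library are available. Lean on these libraries where they do the work, as an engineer would, in place of code of your own. Each camera call takes 0.05 s, during which the arm holds its last target. There are 200 camera calls.

## Working session

There is one attempt and no reset: what is moved stays moved. The work goes in short steps, Python scripts to look and compute and a tool call to move; the robot and the scene stay as the last step left them, time stands still between calls to the robot, and variables do not carry over. Pictures are saved under pics/ and viewed, at most 10 in all, crops included, and the job is handed in when it is done.

Besides the shell and the picture viewer there is one more tool, called as a command line: name --argument value ..., lists and objects as JSON in quotes. servo_tool: Moves the arm, as the interface text tells. Its arguments: {"type":"object","properties":{"moves":{"type":"string"},"grip_force":{"type":"number"}},"required":["moves"]}

```bash
mkdir -p pics
python3 - <<'E'
from rig import get_obs,cams,job
import cv2
o=get_obs();print(o['time'],o['position'],o['tool_rot'],o['ft_force'],o['grip_width'])
for n in("top","side"):
    cv2.imwrite(f"pics/{n}0.png",cams.camera(n))
    m=cams.camera_model(n);print(n,m)
E
```

```text
0.0 [ 0.1869255  -0.59562048  0.22157118] [ 9.88484143e-01  1.51320534e-01  3.81438322e-05 -1.09245476e-03] [ 0.24473583  0.09094117 -0.54072917] 0.08718638931375645
top {'fx': 397.2293622364359, 'fy': 397.2293622364359, 'cx': 318.6388339690907, 'cy': 195.40547925266267, 'dist': array([-0.03209208,  0.        ,  0.        ,  0.        ,  0.        ]), 'R': array([[-0.01178436, -0.99969844,  0.02154454],
       [-0.99761767,  0.01028975, -0.0682137 ],
       [ 0.06797144, -0.02229707, -0.99743808]]), 't': array([-0.00842225,  0.53990267,  0.86472441])}
side {'fx': 457.40518271633846, 'fy': 457.40518271633846, 'cx': 317.41127965061384, 'cy': 192.75913286620275, 'dist': array([-0.13545689,  0.        ,  0.        ,  0.        ,  0.        ]), 'R': array([[-0.67848569, -0.7344998 ,  0.01293104],
       [-0.3992605 ,  0.35392226, -0.84577189],
       [ 0.6166427 , -0.57900698, -0.53338795]]), 't': array([0.35666857, 0.31468813, 0.83524753])}
```

View pics/top0.png

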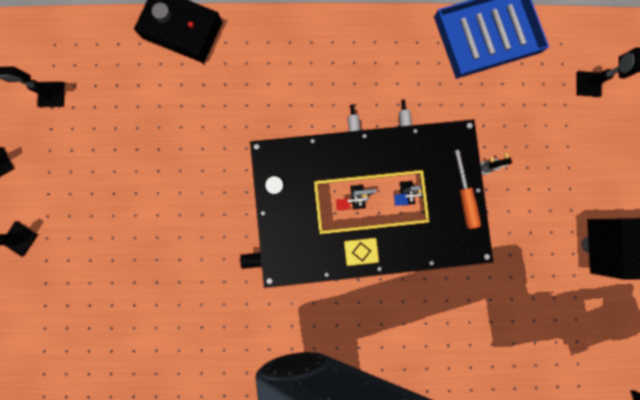

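View pics/side0.png

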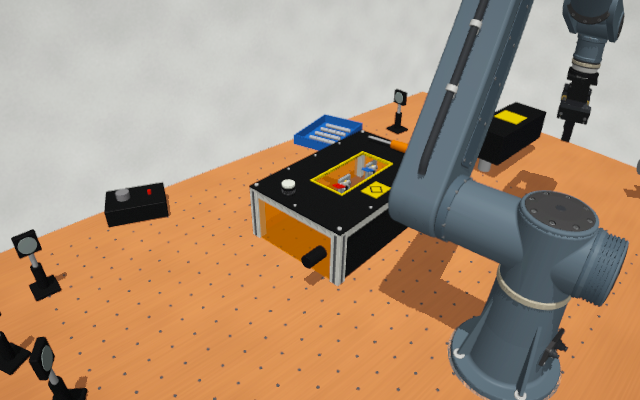

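The top view shows the red paddle at about (343,204), blue at (402,199), the yellow trim around (372,202), the white lens cap at (274,185) and the driver at (468,190). The side view confirms that the red paddle is the one nearer +y.

```bash
cat > h.py <<'E'
import numpy as np,cv2
from rig import get_obs,cams,job
def ray(m,uv,z):
    K=np.array([[m['fx'],0,m['cx']],[0,m['fy'],m['cy']],[0,0,1]])
    p=cv2.undistortPoints(np.float64(uv).reshape(-1,1,2),K,m['dist'])[:,0]
    d=np.c_[p,np.ones(len(p))]@m['R']; c=-m['R'].T@m['t']
    return c+d*((z-c[2])/d[:,2])[:,None]
def masks(im,box):
    h=cv2.cvtColor(im,cv2.COLOR_BGR2HSV); b=np.zeros(im.shape[:2],np.uint8); x0,y0,x1,y1=box; b[y0:y1,x0:x1]=255
    f=lambda lo,hi:cv2.inRange(h,lo,hi)&b
    return dict(yellow=f((22,120,110),(35,255,255)),red=f((0,190,90),(4,255,255))|f((172,150,90),(180,255,255)),blue=f((105,120,60),(130,255,255)))
def biggest(mk):
    return max(cv2.findContours(mk,cv2.RETR_EXTERNAL,cv2.CHAIN_APPROX_NONE)[0],key=cv2.contourArea)
E
python3 - <<'E'
from h import *
im=cv2.imread('pics/top0.png');m=cams.camera_model('top')
k=masks(im,(305,165,435,237))
c=biggest(k['yellow']);P=ray(m,c[:,0],.147)[:,:2]
r=cv2.minAreaRect(np.float32(P));print('trim',r,'expect .1x.21')
for n in('red','blue'):
    c=biggest(k[n]);u=cv2.moments(k[n],True);uv=(u['m10']/u['m00'],u['m01']/u['m00'])
    print(n,cv2.boundingRect(c),uv,ray(m,[uv],.131))
print('cap',ray(m,[(274,185)],.171))
print('driver',ray(m,[(458,150),(477,228)],.155))
E
```

```text
trim ((0.5186329483985901, -0.1116618663072586), (0.10259729623794556, 0.21268562972545624), 5.372010707855225) expect .1x.21
red (337, 198, 13, 12) (342.52941176470586, 204.3109243697479) [[ 0.51432316 -0.05801346  0.131     ]]
blue (395, 193, 14, 12) (401.015503875969, 199.11627906976744) [[ 0.5232032  -0.17244057  0.131     ]]
cap [[0.54940492 0.07086974 0.171     ]]
driver [[ 0.61496277 -0.27957763  0.155     ]
 [ 0.46547552 -0.31075034  0.155     ]]
```

servo_tool --moves "0.02 -0.017 -0.01 -4 0; 0.05 -0.044 -0.025 -10 0; 0.08 -0.07 -0.03 -16 0; 0.11 -0.096 -0.03 -22 0; 0.14 -0.123 -0.03 -28 0; 0.17 -0.149 -0.03 -34 0; 0.2 -0.175 -0.03 -40 0; 0.23 -0.202 -0.03 -46 0; 0.26 -0.228 -0.03 -52 0; 0.28 -0.246 -0.03 -56 0"

```text
time: 0.93
position: [0.3812, -0.2743, 0.2523]
tool_rot: [0.8, 0.6, 0.0, -0.001]
ft_force: [-0.5, -0.5, 0.4]
grip_width: 0.0282
grip_force: 0.0
```

servo_tool --moves "0.03 0.008 0 -3 0; 0.06 0.016 0 -6 0; 0.095 0.025 0 -9 0; 0.13 0.034 0 -12 0; 0.165 0.043 0 -15 0; 0.2 0.053 0 -18 0; 0.23 0.061 0 -21 0; 0.248 0.065 0 -22 0; 0.248 0.065 0 -22 0; 0.248 0.065 0 -22 0"

```text
time: 1.77
position: [0.5135, -0.0579, 0.2521]
tool_rot: [0.672, 0.74, -0.0, -0.0]
ft_force: [-0.3, -0.3, 0.1]
grip_width: 0.0006
grip_force: 0.0
```

Run:
```python
from h import *
o=get_obs();m=cams.camera_model('wrist');im=cams.camera('wrist');cv2.imwrite('pics/w1.png',im)
print(o['time'],o['position'],o['tool_rot'],o['ft_force'],o['grip_width'])
import pickle;pickle.dump(m,open('w1.pkl','wb'))
print(-m['R'].T@m['t'],m['R'][2])
```

```text
1.7667 [ 0.51351232 -0.05788151  0.25208749] [ 6.72105619e-01  7.40455033e-01 -4.61379102e-04 -4.11073582e-04] [-0.33848203 -0.31627645  0.11586852] 0.0006373790555203462
[0.50656701 0.01170896 0.41404443] [ 0.02283907 -0.25669518 -0.96622252]
```

View pics/w1.png

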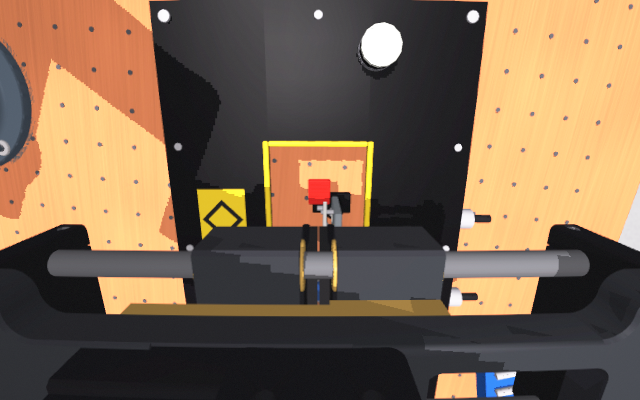

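The wrist view shows the red paddle at about (319,191), with the window's far corners near (265,143) and (372,143). The fingers are at about (319,262), in the centre of the view, because the camera is looking obliquely past them.

Run:
```python
from h import *
import pickle
m=pickle.load(open('w1.pkl','rb'));im=cv2.imread('pics/w1.png')
k=masks(im,(255,135,380,226))
c=biggest(k['red']);x,y,w,h=cv2.boundingRect(c);print(x,y,w,h)
print('red corners TL TR BL BR\n',ray(m,[(x,y),(x+w,y),(x,y+h),(x+w,y+h)],.131))
u=cv2.moments(c);print('mid',ray(m,[(u['m10']/u['m00'],u['m01']/u['m00'])],.131))
Y=k['yellow'];xs=np.where(Y[180])[0];xs=xs[xs>258];print(xs.min(),xs.max())
print('trim row180 L,R outer',ray(m,[(xs.min(),180),(xs.max()+1,180)],.147))
ys=np.where(Y[:,320])[0];print(ys.min(),ys.max(),ray(m,[(320,ys.min()),(320,ys.max()+1)],.147))
```

```text
308 179 23 26
red corners TL TR BL BR
 [[ 0.50175348 -0.04594846  0.131     ]
 [ 0.52418967 -0.04374693  0.131     ]
 [ 0.50410532 -0.07240709  0.131     ]
 [ 0.52707136 -0.07014939  0.131     ]]
mid [[ 0.51346598 -0.05683696  0.131     ]]
264 371
trim row180 L,R outer [[ 0.46149753 -0.04759297  0.147     ]
 [ 0.56109928 -0.03782121  0.147     ]]
141 146 [[ 0.50964252 -0.00711698  0.147     ]
 [ 0.51016948 -0.01242024  0.147     ]]
```

servo_tool --moves "0.002 0 0.015 0 0; 0.002 0 0.035 0 0; 0.002 0 0.055 0 0; 0.002 0 0.075 0 0; 0.002 0 0.09 0 0; 0.002 0 0.1 0 0; 0.002 0 0.105 0 0; 0.002 0 0.108 0 0; 0.002 0 0.11 0 0; 0.002 0 0.11 0 0"

```text
time: 2.65
position: [0.5138, -0.0571, 0.1429]
tool_rot: [0.673, 0.74, 0.0, 0.0]
ft_force: [-0.3, -0.3, 0.3]
grip_width: 0.0007
grip_force: 0.0
```

servo_tool --moves "0 0 0.003 0 0; 0 0 0.006 0 0; 0 0 0.009 0 0; 0 0 0.012 0 0; 0 0 0.015 0 0; 0 0 0.018 0 0; 0 0 0.02 0 0; 0 0 0.022 0 0; 0 0 0.023 0 0; 0 0 0.023 0 0"

```text
time: 3.48
position: [0.5134, -0.0568, 0.1193]
tool_rot: [0.673, 0.74, -0.0, -0.0]
ft_force: [-0.2, 0.5, 0.3]
grip_width: 0.0005
grip_force: 0.2
```

servo_tool --moves "0 0 0.001 0 0; 0 0 0.002 0 0; 0 0 0.003 0 0; 0 0 0.004 0 0"

```text
time: 3.82
position: [0.5136, -0.0568, 0.1156]
tool_rot: [0.673, 0.74, 0.0, 0.0]
ft_force: [-0.8, 2.1, 3.9]
grip_width: 0.0005
grip_force: 1.9
```

Run:
```python
from h import *
o=get_obs();print(o['position'],o['ft_force'])
im=cams.camera('wrist');s=cams.camera('side')
a=cv2.resize(im[130:290,220:420],(560,448),interpolation=2);b=cv2.resize(s[140:210,290:420],(780,420),interpolation=2)[:, :780]
cv2.imwrite('pics/w2.png',a);cv2.imwrite('pics/s2.png',b)
```

```text
[ 0.51355895 -0.05676384  0.11564745] [-0.78755591  2.07612043  3.92166885]
```

View pics/w2.png

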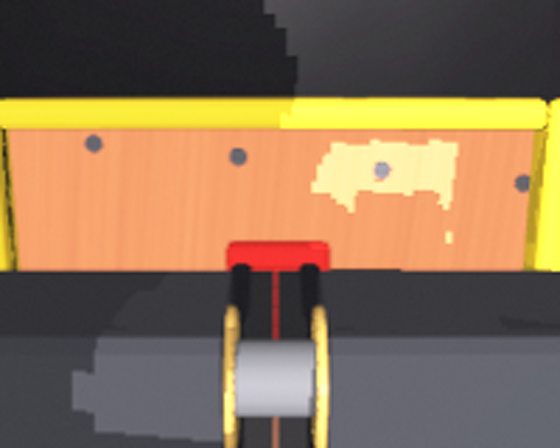

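View pics/s2.png

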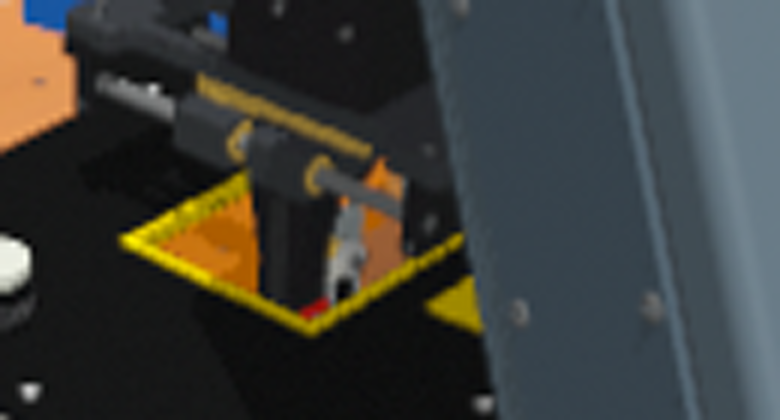

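The fingertips are centred on the red paddle, which is moving down. In the wrist crop the paddle's outer edge is at about (278,255) and both side edges of the window are clear. I'll continue in 1 mm steps.

servo_tool --moves "0 0 0.001 0 0; 0 0 0.002 0 0; 0 0 0.003 0 0; 0 0 0.003 0 0"

```text
time: 4.25
position: [0.5135, -0.0566, 0.1124]
tool_rot: [0.673, 0.74, 0.0, -0.0]
ft_force: [-0.5, 2.6, 3.2]
grip_width: 0.0006
grip_force: 1.7
```

servo_tool --moves "0 0 0.0005 0 0; 0 0 0.001 0 0; 0 0 0.001 0 0"

```text
time: 4.5
position: [0.5136, -0.0567, 0.1119]
tool_rot: [0.673, 0.74, 0.0, 0.0]
ft_force: [-0.7, 2.5, 6.7]
grip_width: 0.0006
grip_force: 3.4
```

servo_tool --moves "0 0 0.0005 0 0; 0 0 0.001 0 0; 0 0 0.001 0 0; 0 0 0.001 0 0"

```text
time: 4.83
position: [0.5136, -0.0567, 0.1116]
tool_rot: [0.673, 0.74, 0.0, 0.0]
ft_force: [-2.2, 2.5, 11.9]
grip_width: 0.0006
grip_force: 6.0
```

The force rose to 12 N with almost no further travel, so the lever is at its stop. I'm withdrawing straight up.

servo_tool --moves "0 0 -0.004 0 0; 0 0 -0.012 0 0; 0 0 -0.025 0 0; 0 0 -0.045 0 0; 0 0 -0.07 0 0; 0 0 -0.1 0 0; 0 0 -0.125 0 0; 0 0 -0.14 0 0; 0 0 -0.14 0 0; 0 0 -0.14 0 0"

```text
time: 5.67
position: [0.5138, -0.0571, 0.2511]
tool_rot: [0.673, 0.74, 0.0, 0.001]
ft_force: [0.1, -0.1, 0.5]
grip_width: 0.0001
grip_force: 0.0
```

Run:
```python
from h import *
o=get_obs();m=cams.camera_model('wrist');im=cams.camera('wrist');print(o['time'],o['position'],o['ft_force'])
cv2.imwrite('pics/w3.png',im)
k=masks(im,(220,110,400,226));c=biggest(k['red']);x,y,w,h=cv2.boundingRect(c);print(x,y,w,h)
for z in(.111,.131):print(z,ray(m,[(x+w/2,y),(x+w/2,y+h)],z))
```

```text
5.6667 [ 0.51376399 -0.05711979  0.25114314] [ 0.06813455 -0.09834647  0.54790212]
309 196 13 4
0.111 [[ 0.51161903 -0.06670323  0.111     ]
 [ 0.51202748 -0.07109298  0.111     ]]
0.131 [[ 0.51128112 -0.06144837  0.131     ]
 [ 0.51166252 -0.0655474   0.131     ]]
```

View pics/w3.png

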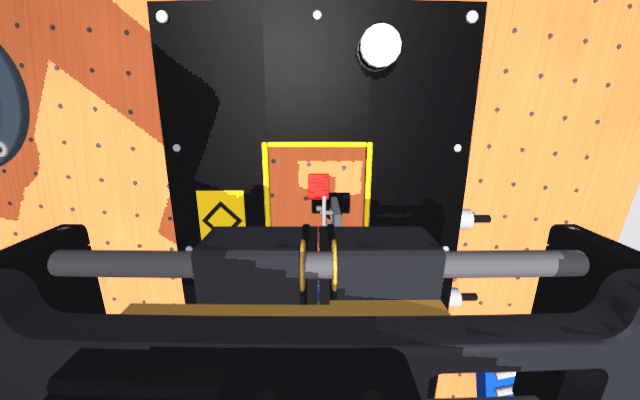

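The paddle now shows lower and flatter at (318,185), lit by the light patch, and the lens tube has not moved. I'll check the paddle's corners against the stop geometry before handing in.

Run:
```python
from h import *
m=cams.camera_model('wrist');im=cv2.imread('pics/w3.png')
h=cv2.cvtColor(im,cv2.COLOR_BGR2HSV);k=np.zeros(im.shape[:2],np.uint8)
k[165:205,300:336]=cv2.inRange(h,(0,170,90),(5,255,255))[165:205,300:336]|cv2.inRange(h,(172,150,90),(180,255,255))[165:205,300:336]
x,y,w,hh=cv2.boundingRect(biggest(k));print(x,y,w,hh)
e=np.array([np.sin(-.094),np.cos(.094)])
print('outer edge y at stop height',ray(m,[(x+w/2,y)],.1096),'inner',ray(m,[(x+w/2,y+hh)],.1124))
t=cams.camera('top');mt=cams.camera_model('top');k=masks(t,(320,175,424,230))
for n in('red','blue'):
    u=cv2.moments(k[n],True)
    if u['m00']:print(n,u['m00'],u['m10']/u['m00'],u['m01']/u['m00'])
print(get_obs()['time'])
```

```text
308 174 21 26
outer edge y at stop height [[ 0.51133886 -0.04241747  0.1096    ]] inner [[ 0.51394373 -0.06963571  0.1124    ]]
5.7667
```

```bash
python3 -c "
from rig import job
print(job.hand_in())"
```

```text
the job is handed in; nothing more can be done
None
```

I pressed the red shutter lever down to its stop (12 N at the fingertips) and withdrew with no sign of touching the enclosure or window frame, then handed the job in at about 5.8 s. The lens tube looked unmoved; the gripper blocked my after-check of the blue lever, and I didn't re-image the driver or mirror, though the arm never went near them.

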